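Gauge a peg doll blank in a three-hole sizing plate

ROBOT

A 6-joint arm with a two-finger parallel gripper is mounted at the origin on the work surface. World frame = base frame: x ahead of the robot, y to its left, z up, the work surface at z = 0. Lengths are in m, angles in rad, forces in N, time in s.
With the tool pointing down it reaches from about 0.4 to 0.925 m from the base axis. Payload 3.4 kg.
Tool frame: the origin (TCP) lies on the centre line of the jaws, within the pads' length; the fingertips stand 17 mm ahead of it and the grasp point (between the pads) lies 2 mm behind it; x points along the fingers, z is the direction in which the jaws open and shut, and the axes are right-handed (so a half turn about x gives the same grasp; the last joint's range is limited). The gripper opens to 85 mm and grips with 20 to 120 N. Pads are 22 mm wide; open, the fingers measure 114 mm over their backs; the gripper's body (76 mm by 85 mm) begins 54 mm behind the grasp point. The pads swing forward as they close: fully open they stand 13 mm farther back than shut.
Start: joints at [-1.254, 0.307, 1.506, -0, 1.328, -0.073], TCP at [0.219, -0.532, 0.248] pointing down, gripper open.
Joint ranges: [-3.12, 3.12], [-1.05, 2.28], [0.14, 2.33], [-1.42, 4.57], [0.1, 2.73], [-2.68, 2.68]. Speed limits (rad/s): [2.57, 2.57, 3.14, 3.14, 3.14, 3.14].

INTERFACE

Orientations are given as a unit quaternion [w, x, y, z].
In Python, from bench import arm gives the robot as it stands.
- The arm moves only by the shell command python3 -m crank 'ROWS'. ROWS is JSON, a list of rows, each a list of 3 entries, a list of its own where there are three numbers: the shift along the tool's x, y, z in cm, then the turn, a rotation vector about the tool's x, y, z in rad, then the opening, from -1 (shut) to 1 (fully open), so that 0 is half open. In form: [[[dx, dy, dz], [ax, ay, az], hand], ...]. A call has exactly 10 rows; each row shifts and turns the commanded pose from where the row before left it, along the tool's axes as they then stand; what a row does not reach is not made up. A row lasts 1/8 s, in which the tool goes at most 62.5 mm and 10.7 degrees, less where a joint would pass 70% of its speed; a pose out of reach is approached as far as the arm can. A call is refused whole if a number of a shift passes 6.25 or a number of a turn 0.188, either way. A call with a gripper value outside its range is refused whole. The fingers move at their own pace and stop on an object; the grip force is fixed at half the most. Time passes only in rows, so rows that do not move let the fingers close, or fill a call up. It gives the time, the measured TCP pose, the force and the opening at its end, in the units of the state.
- arm.sense(): the state, without advancing time (a new reading comes with each control period).
- arm.get_image(name): name is "scene" or "side" or "wrist"; returns a dict with "frame" (384x512x3 uint8, red, green, blue), "fx", "fy", "cx", "cy" (pixels), "origin" and "rotation" of the camera in the world. Camera axes: x right, y down, z forward; pixel columns grow to the right and rows downward; lengths in m; the calibration is good to about 2 mm. A picture is of the moment at which its call begins. There is no depth.
- arm.finish_job(): hands the job in, once; it reports no verdict.
Trained networks look in a picture, given as the dict that the camera call returned (one of the last four; its "shot" number tells which), for a name from the list of things; names that differ only in an ending like _2 or _b are one class to them, and where a whole thing is asked for, a point or a joint stands for the part that bears it (a point fixed in the world has none). Each returns a list of dicts, best first, with "score" (0 to 1); they miss things now and then, are a little off and sometimes report something else, mostly with a low value. They report only what shows in the picture. A call takes as long as a camera call. They do not tell look-alikes from the thing itself.
- arm.masks_of(picture, name): "mask" (384x512 bool, what is visible of it) and "rect" ([centre column, centre row, width, height] in pixels, round what is visible of it).
The state is a dict: "time": time; "joints": joint angles; "dq": joint speeds; "tau": joint torques, N m; "ee_pos": TCP position; "eef_rot": TCP orientation; "contact_force": force on the tool from outside, world axes, zero at the start; "ft_torque": the same for the moment, N m; "gripper_width": finger opening in m.
Only numpy, scipy, OpenCV 4.12 (cv2) and the standard library are available. Lean on these libraries where they do the work, as an engineer would, in place of code of your own. Each camera call takes 0.05 s, during which the arm holds its last target.

TASK

Find the size of the cherry peg doll blank on the hole gauge, stepping down from the widest hole: keeping it upright, push it foot first through the wide hole until its foot is well out below the plate and draw it back up, then push it through the middle hole in the same way and draw it out, then press its foot lightly onto the narrow hole to confirm that it is refused. Then lower the blank, without dropping it, back through the middle hole, the smallest it passes, until it bottoms on the base board, and leave it standing there, let go. Leave the jar, tape dispenser, palette and clamp alone.

Things in the scene. Friction and masses are not known exactly. Their poses are not given: they have to be found in the camera images.
- doll_mid (a point): Centre of the loose cherry wood peg doll blank, which starts standing upright on the worktop: a 124 mm tall turned piece with a straight round body 26 mm in diameter from the foot up to 98 mm, then a short 19 mm neck and a round 26 mm head. This point is on its axis, 62 mm above its foot; z points from foot to head. 35 to 70 g. Grip the straight body about 85 mm above the foot (62 mm is too low for pushing it fully through: bottomed, the plate's top is 56 mm above its foot).
- doll_foot (a point): Centre of the flat underside (foot) of the peg doll blank, 62 mm below doll_mid on its axis; same axes.
- gauge: Hole gauge, fixed to the worktop: a 74 x 200 x 12 mm aluminium plate held flat like a bridge on two end walls (15 mm thick, at the ends of the 200 mm length) over a wooden base board 10 mm thick. Plate underside at 54 mm, plate top at 66 mm above the worktop; 44 mm of open space between board and plate. Origin at the centre of the underside of the base board; its y axis runs along the row of holes from narrow to wide, z up. It may be turned any way round.
- hole_wide (a point): Centre of the mouth of the wide hole at the plate's top face (66 mm above the worktop): 36 mm in diameter, straight through the plate, 55 mm from the middle hole towards the gauge's +y. The blank passes it loosely.
- hole_snug (a point): Centre of the mouth of the middle hole at the plate's top face: 29 mm in diameter, straight through, in the middle of the plate. The blank passes it with about 1.5 mm to spare all round; below it the base board's top (10 mm above the worktop) stops the foot.
- hole_narrow (a point): Centre of the mouth of the narrow hole at the plate's top face: 20 mm in diameter, 55 mm from the middle hole towards the gauge's -y. Too small for the blank, whose foot stops on the plate's top.
- jar: Bystander: cobalt blue glass marble jar with a steel screw lid, closed, loose, 72 mm in diameter, 110 mm tall; origin at the centre of its underside.
- tape: Bystander: red plastic tape dispenser, loose, 150 x 60 mm, 88 mm tall; origin at the centre of its underside.
- palette: Bystander: round white ceramic paint palette with six wells, loose, 170 mm in diameter, 14 mm thick; origin at the centre of its underside.
- clamp: Bystander: chrome spring clamp with black grips lying flat, loose, about 155 x 75 mm, 20 mm high; origin near its pivot, on the worktop.
- doll: The whole peg doll blank described under doll_mid; origin at the centre of its foot.
There are look-alikes about, which are no part of the job. Leave any yellow look-alike of the doll alone. Leave any yellow look-alike of the gauge alone.

How it is judged:
By the outcome, as a careful person would: the job done as asked, in the order asked, and still so for the second after the job is handed in, with the robot touching nothing.
It also fails if it takes over 56 s, if anything falls off the work surface, if the arm or the gripper's body presses on something with over 40 N, if the wrist force passes 120 N, or if a joint passes its speed limit or range.

## Working session

There is one attempt and no reset: what is moved stays moved. The work goes in short steps, Python scripts to look and compute and a shell command to move; the robot and the scene stay as the last step left them, time stands still between calls to the robot, and variables do not carry over. Pictures are saved under pics/ and viewed, and the job is handed in when it is done.

```bash
mkdir -p pics; ls; cat > h.py <<'E'
import numpy as np, cv2
from bench import arm
from scipy.spatial.transform import Rotation as R
def save(p,n): cv2.imwrite('pics/'+n,cv2.cvtColor(p['frame'],cv2.COLOR_RGB2BGR))
def rot(q): return R.from_quat([q[1],q[2],q[3],q[0]]).as_matrix()
def cam(p):
    Rm=np.array(p['rotation'],float)
    if Rm.size==4: Rm=rot(Rm.ravel())
    return np.array(p['origin']),Rm
def onz(p,u,v,z):
    o,Rm=cam(p); d=Rm@np.array([(u-p['cx'])/p['fx'],(v-p['cy'])/p['fy'],1]); return o+d*(z-o[2])/d[2]
def proj(p,X):
    o,Rm=cam(p); c=Rm.T@(np.array(X)-o); return np.array([p['fx']*c[0]/c[2]+p['cx'],p['fy']*c[1]/c[2]+p['cy']])
E
python3 - <<'E'
from h import *
for n in ['scene','side','wrist']:
    p=arm.get_image(n); save(p,n+'1.png'); print(n,p['fx'],p['cx'],p['cy'],np.round(p['origin'],3),np.round(p['rotation'],3).tolist())
    for k in ['doll','gauge','jar','tape','palette','clamp']:
        print(k,[(round(m['score'],2),np.round(m['rect']).tolist()) for m in arm.masks_of(p,k)])
s=arm.sense();print(s['time'],s['ee_pos'],s['eef_rot'],rot(s['eef_rot']).round(3).tolist(),s['contact_force'],s['gripper_width'])
E
```

```text
pics
scene 424.5879705065135 257.03948212998375 196.89640357262172 [ 1.193 -0.527  0.958] [-0.336, 0.833, 0.41, -0.161]
doll [(0.72, [162.0, 232.0, 21.0, 36.0]), (0.53, [173.0, 210.0, 19.0, 32.0])]
gauge [(0.93, [272.0, 217.0, 38.0, 70.0]), (0.7, [263.0, 142.0, 47.0, 47.0]), (0.61, [161.0, 232.0, 17.0, 36.0])]
jar [(0.82, [319.0, 164.0, 24.0, 37.0])]
tape [(0.55, [386.0, 184.0, 46.0, 45.0])]
palette [(0.83, [168.0, 320.0, 71.0, 62.0])]
clamp []
side 403.80170663924486 251.99107505126395 195.93560439581347 [0.189 0.716 0.9  ] [0.078, -0.205, 0.906, -0.362]
doll [(0.73, [307.0, 146.0, 13.0, 35.0]), (0.65, [237.0, 201.0, 66.0, 66.0]), (0.63, [311.0, 161.0, 10.0, 34.0])]
gauge [(0.62, [236.0, 202.0, 60.0, 68.0]), (0.57, [303.0, 293.0, 84.0, 82.0])]
jar [(0.55, [212.0, 270.0, 29.0, 45.0])]
tape [(0.69, [123.0, 295.0, 60.0, 55.0])]
palette [(0.18, [237.0, 203.0, 62.0, 67.0])]
clamp [(0.96, [164.0, 189.0, 40.0, 38.0]), (0.28, [240.0, 202.0, 63.0, 65.0])]
wrist 313.23417497672256 254.72184146546624 189.8986428263996 [ 0.281 -0.504  0.374] [0.111, 0.823, -0.551, -0.074]
doll []
gauge []
jar []
tape []
palette []
clamp []
1.05 [ 0.21903026 -0.53166197  0.24831241] [ 0.58757893  0.3933942   0.58755738 -0.39340606] [[0.0, 0.925, 0.381], [-0.0, 0.381, -0.925], [-1.0, 0.0, 0.0]] [-1.22930034  0.56027861  0.19092061] 0.08534618302266803
```

View pics/scene1.png

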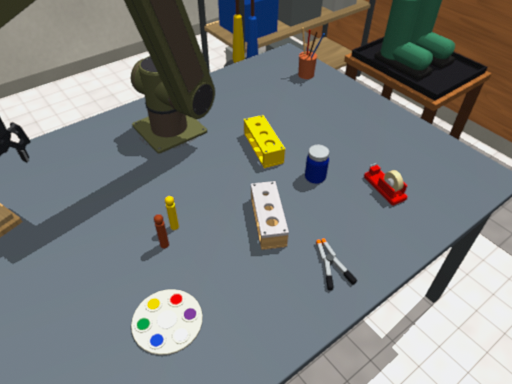

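View pics/side1.png

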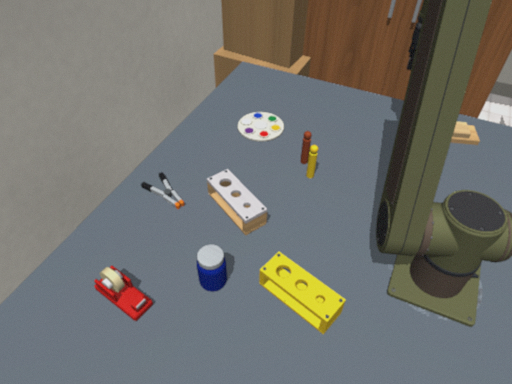

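View pics/wrist1.png

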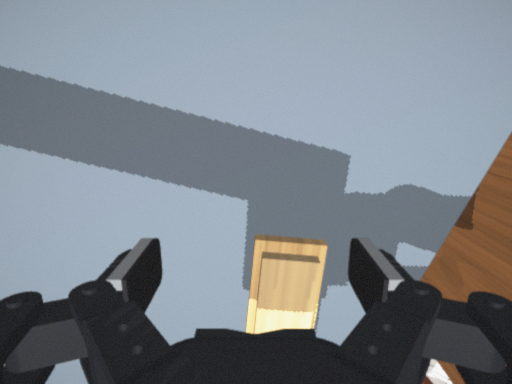

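The scene view shows the cherry doll at about (162,232) with the yellow look-alike beside it at (172,213). The aluminium gauge is at about (270,215), with the wide hole at its near end. I'll zoom in to measure.

```bash
python3 - <<'E'
from h import *
import pickle
for n in ['scene','side']:
    p=arm.get_image(n); pickle.dump(p,open(n+'.pkl','wb'))
    f=cv2.cvtColor(p['frame'],cv2.COLOR_RGB2BGR)
    cr={'scene':[(235,170,300,255),(140,185,200,255)],'side':[(195,160,280,240),(285,115,335,190)]}[n]
    ims=[cv2.resize(f[b:d,a:c],None,fx=6,fy=6,interpolation=cv2.INTER_CUBIC) for a,b,c,d in cr]
    H=max(i.shape[0] for i in ims); ims=[cv2.copyMakeBorder(i,0,H-i.shape[0],0,0,cv2.BORDER_CONSTANT) for i in ims]
    cv2.imwrite(f'pics/{n}z.png',np.hstack(ims))
E
```

```text
(no output)
```

View pics/scenez.png

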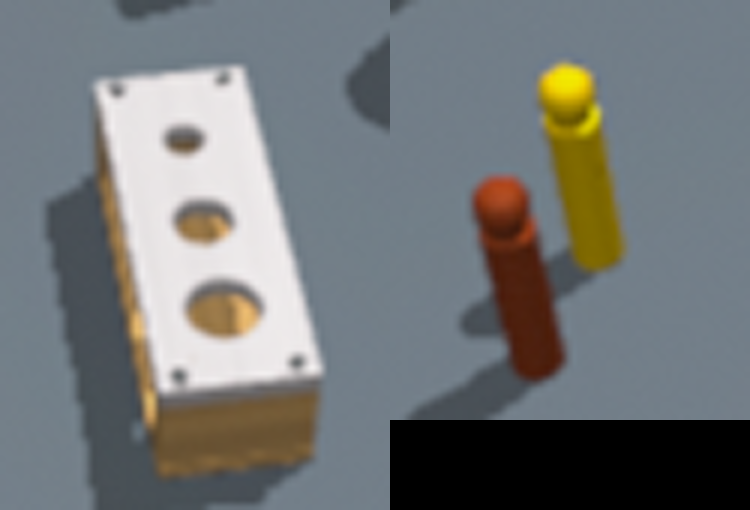

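View pics/sidez.png

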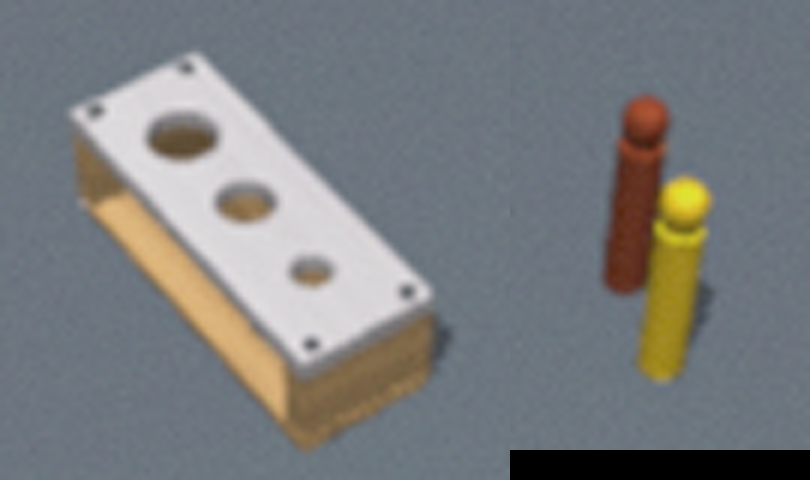

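```bash
python3 - <<'E'
from h import *
import pickle
ps={n:pickle.load(open(n+'.pkl','rb')) for n in ['scene','side']}
def sc(x,y): 
    a,b=(235,170) if x<390 else (140-65,185); return a+(x+.5)/6-.5,b+(y+.5)/6-.5
def sd(x,y):
    a,b=(195,160) if x<510 else (285-85,115); return a+(x+.5)/6-.5,b+(y+.5)/6-.5
pts={'narrow':((184,139),(312,270),.066),'mid':((204,221),(246,202),.066),'wide':((225,307),(183,136),.066),
'c1':((94,82),(433,294),.066),'c2':((244,66),(303,366),.066),'c3':((323,375),(71,114),.066),'c4':((161,393),(197,52),.066),
'head':((502,204),(646,119),.111),'foot':((539,368),(624,281),.0),'yhead':((567,92),(685,202),.111)}
for k,(a,b,z) in pts.items():
    A=onz(ps['scene'],*sc(*a),z);B=onz(ps['side'],*sd(*b),z)
    # triangulate
    M=np.zeros((3,3));v=np.zeros(3)
    for p,uv in((ps['scene'],sc(*a)),(ps['side'],sd(*b))):
        o,Rm=cam(p); X=onz(p,*uv,z); d=(X-o)/np.linalg.norm(X-o); P=np.eye(3)-np.outer(d,d); M+=P; v+=P@o
    print(k,A.round(4)[:2],B.round(4)[:2],np.linalg.solve(M,v).round(4))
for n,bx in(('jar',0),):pass
for k,(u,v,n) in {'jar':(319,152,'scene'),'palette':(168,320,'scene'),'ygauge':(263,130,'scene'),'clamp':(335,263,'scene')}.items(): print(k,onz(ps[n],u,v,{'jar':.11,'ygauge':.066}.get(k,.01)).round(3))
E
```

```text
narrow [0.5234 0.0322] [0.5216 0.0361] [0.5221 0.0339 0.0637]
mid [0.5717 0.0058] [0.569  0.0104] [0.5701 0.0077 0.0632]
wide [ 0.6194 -0.0202] [ 0.6171 -0.0162] [ 0.6181 -0.0186  0.0635]
c1 [0.4649 0.0212] [0.4648 0.0254] [0.4646 0.0229 0.0642]
c2 [0.5015 0.0883] [0.4999 0.0901] [0.5004 0.0892 0.0646]
c3 [ 0.6773 -0.0106] [ 0.6742 -0.0058] [ 0.6758 -0.0087  0.0629]
c4 [ 0.6411 -0.0748] [ 0.6392 -0.0728] [ 0.6401 -0.0741  0.0645]
head [ 0.4607 -0.2788] [ 0.4616 -0.2784] [ 0.4613 -0.2786  0.1112]
foot [ 0.4652 -0.2817] [ 0.4611 -0.2756] [ 0.4622 -0.2805 -0.0043]
yhead [ 0.4188 -0.2225] [ 0.4206 -0.2232] [ 0.4201 -0.2226  0.1119]
jar [0.52  0.246 0.11 ]
palette [ 0.675 -0.388  0.01 ]
ygauge [0.284 0.214 0.066]
clamp [0.803 0.052 0.01 ]
```

Both views agree to within a few mm:

| Point | Position (m) |
|---|---|
| Doll axis | ≈ (0.461, -0.279) |
| Middle hole | ≈ (0.570, 0.008) |
| Middle to wide direction | ≈ (0.875, -0.484) |

I'll turn the jaws parallel to world x, which keeps them clear of the yellow doll, and move towards the doll.

```bash
python3 -m crank '[[[0,0,0],[-0.17,0,0],1],[[0,0,0],[-0.17,0,0],1],[[0,0,0],[-0.17,0,0],1],[[0,0,0],[-0.17,0,0],1],[[0,0,0],[-0.17,0,0],1],[[0,0,0],[-0.17,0,0],1],[[0,0,0],[-0.16,0,0],1],[[0,3.5,3.5],[0,0,0],1],[[0,3.5,3.5],[0,0,0],1],[[0,3.5,3.5],[0,0,0],1]]'
python3 -c "
from h import *
s=arm.sense();print(s['time'],s['ee_pos'],rot(s['eef_rot']).round(3).tolist(),s['joints'])"
```

```text
time: 2.4
ee_pos: [0.3248, -0.4258, 0.2484]
eef_rot: [0.707, 0.0, 0.707, -0.0]
contact_force: [0.2, 0.6, 0.5]
gripper_width: 0.0856
2.4 [ 0.32482787 -0.42579223  0.24835695] [[0.0, 0.001, 1.0], [-0.0, 1.0, -0.001], [-1.0, -0.0, 0.0]] [-9.98064784e-01  2.51747333e-01  1.58743962e+00  1.27702329e-04
  1.30209165e+00 -9.97264109e-01]
```

```bash
python3 -m crank '[[[0,3.6,3.4],[0,0,0],1],[[0,3.7,3.4],[0,0,0],1],[[0,3.7,3.4],[0,0,0],1],[[0,3.7,3.4],[0,0,0],1],[[1,0,0],[0,0,0],1],[[1,0,0],[0,0,0],1],[[1,0,0],[0,0,0],1],[[0,0,0],[0,0,0],1],[[0,0,0],[0,0,0],1],[[0,0,0],[0,0,0],1]]'
python3 - <<'E'
from h import *
s=arm.sense();print(s['ee_pos'])
p=arm.get_image('wrist');save(p,'w2.png')
X=[.461,-.279]
for z in (0,.111,.124): print(proj(p,X+[z]).round(1))
E
```

```text
time: 3.65
ee_pos: [0.46, -0.2802, 0.2187]
eef_rot: [0.707, 0.0, 0.707, -0.0]
contact_force: [-0.4, 0.2, -0.3]
gripper_width: 0.0854
[ 0.46001085 -0.28023301  0.21870675]
[255.6 167.1]
[256. 195.]
[256.  199.9]
```

View pics/w2.png

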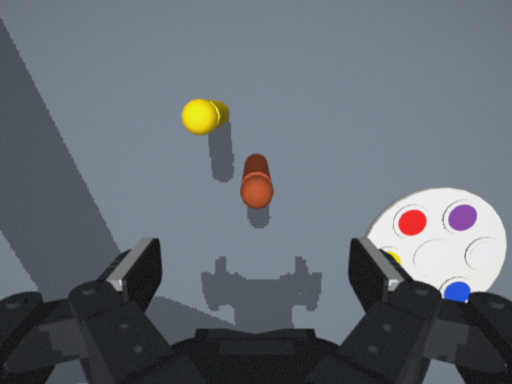

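Head seen at (257,191) against a predicted (256,195), so the doll is about 3 mm further in +y. I'll correct for that, descend and grip.

```bash
python3 -m crank '[[[0,0.3,0.15],[0,0,0],1],[[2.5,0,0],[0,0,0],1],[[2.5,0,0],[0,0,0],1],[[2.5,0,0],[0,0,0],1],[[2.5,0,0],[0,0,0],1],[[2.5,0,0],[0,0,0],1],[[1.1,0,0],[0,0,0],1],[[0,0,0],[0,0,0],1],[[0,0,0],[0,0,0],1],[[0,0,0],[0,0,0],-1]]'
python3 -m crank '[[[0,0,0],[0,0,0],-1],[[0,0,0],[0,0,0],-1],[[0,0,0],[0,0,0],-1],[[0,0,0],[0,0,0],-1],[[0,0,0],[0,0,0],-1],[[0,0,0],[0,0,0],-1],[[0,0,0],[0,0,0],-1],[[0,0,0],[0,0,0],-1],[[0,0,0],[0,0,0],-1],[[0,0,0],[0,0,0],-1]]'
python3 - <<'E'
from h import *
p=arm.get_image('wrist');save(p,'w3.png')
E
```

```text
time: 4.95
ee_pos: [0.4621, -0.2771, 0.0833]
eef_rot: [0.708, -0.0, 0.707, -0.0]
contact_force: [0.2, 0.7, 0.5]
gripper_width: 0.0697
time: 6.2
ee_pos: [0.4617, -0.2768, 0.0828]
eef_rot: [0.707, -0.0, 0.707, -0.0]
contact_force: [-0.2, 0.7, 5.7]
gripper_width: 0.0245
```

View pics/w3.png

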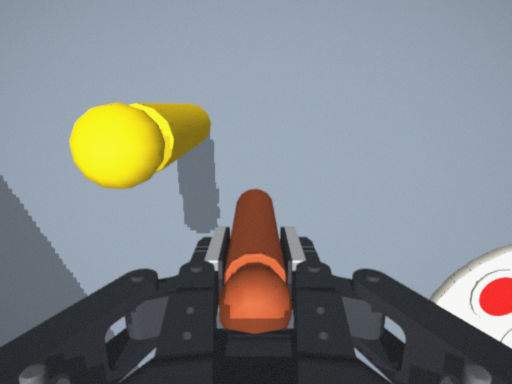

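Held, with the width at 24.5 mm. Now I'll lift it and carry it over to the wide hole.

```bash
python3 -m crank '[[[-1,0,0],[0,0,0],-1],[[-2.5,0,0],[0,0,0],-1],[[-2.5,0,0],[0,0,0],-1],[[-2.5,0,0],[0,0,0],-1],[[-2,0,0],[0,0,0],-1],[[0,3,1.8],[0,0,0],-1],[[0,4,2.4],[0,0,0],-1],[[0,4,2.4],[0,0,0],-1],[[0,4,2.4],[0,0,0],-1],[[0,3,1.8],[0,0,0],-1]]'
python3 -m crank '[[[0,3,1.8],[0,0,0],-1],[[0,2.4,1.6],[0,0,0],-1],[[0,2.4,1.5],[0,0,0],-1],[[0,0,0],[0,0,0],-1],[[0,0,0],[0,0,0],-1],[[0,0,0],[0,0,0],-1],[[0,0,0],[0,0,0],-1],[[0,0,0],[0,0,0],-1],[[0,0,0],[0,0,0],-1],[[0,0,0],[0,0,0],-1]]'
python3 - <<'E'
from h import *
import pickle
print(arm.sense()['ee_pos'])
ims=[]
for n in ['scene','side','wrist']:
    p=arm.get_image(n);save(p,n+'4.png');pickle.dump(p,open(n+'4.pkl','wb'))
    f=cv2.cvtColor(p['frame'],cv2.COLOR_RGB2BGR)
    if n!='wrist':
        a,b={'scene':(225,150),'side':(190,125)}[n]
        ims.append(cv2.resize(f[b:b+110,a:a+80],None,fx=5,fy=5,interpolation=cv2.INTER_CUBIC))
cv2.imwrite('pics/z4.png',np.hstack(ims))
E
```

```text
time: 7.5
ee_pos: [0.5702, -0.0948, 0.1875]
eef_rot: [0.707, -0.0, 0.707, 0.0]
contact_force: [0.3, 0.7, -0.8]
gripper_width: 0.0243
time: 8.75
ee_pos: [0.6185, -0.0188, 0.1873]
eef_rot: [0.707, 0.0, 0.707, -0.0]
contact_force: [0.3, 0.0, -1.2]
gripper_width: 0.0247
[ 0.61848799 -0.0187607   0.18732687]
```

View pics/z4.png

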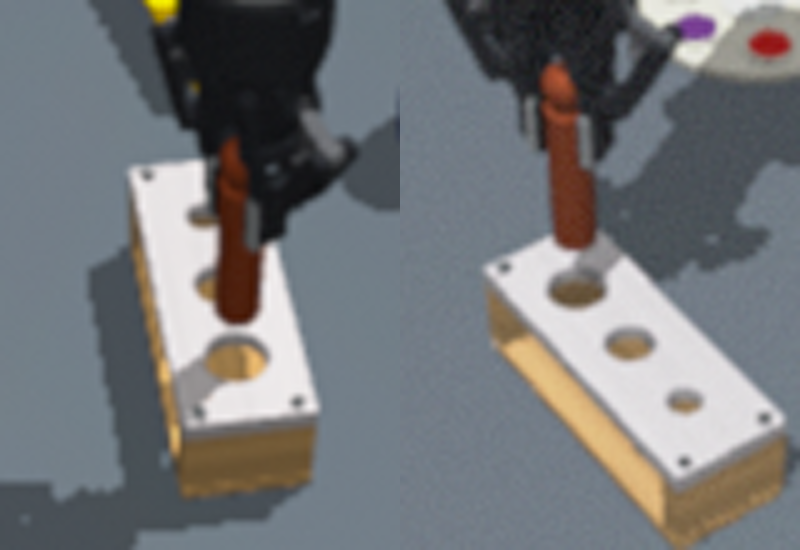

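View pics/wrist4.png

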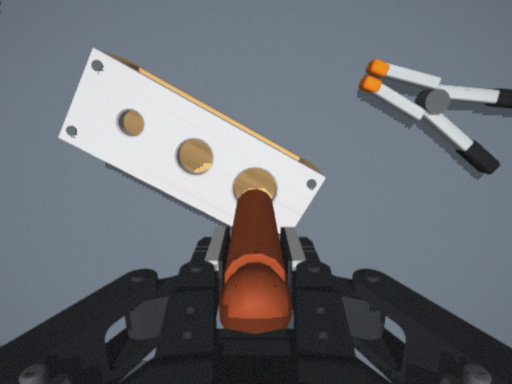

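```bash
cat > fit.py <<'E'
from h import *
import pickle
from scipy.optimize import minimize
T=np.linspace(0,2*np.pi,72,endpoint=False)
def projm(p,X):
    o,Rm=cam(p); c=(np.asarray(X)-o)@Rm; return np.c_[p['fx']*c[:,0]/c[:,2]+p['cx'],p['fy']*c[:,1]/c[:,2]+p['cy']]
def samp(g,uv): return cv2.remap(g,uv[:,0].astype(np.float32)[None],uv[:,1].astype(np.float32)[None],cv2.INTER_LINEAR,borderMode=cv2.BORDER_REPLICATE)[0]
def redm(p):
    f=p['frame'].astype(np.float32); return ((f[...,0]>1.9*f[...,1])&(f[...,0]>1.9*f[...,2])&(f[...,0]>50))
def gaugefit(p,x0,holes=(-1,0,1)):
    f=p['frame'].astype(np.float32); g=f.mean(2); g=cv2.GaussianBlur(g,(0,0),.7)
    red=cv2.dilate(redm(p).astype(np.uint8),np.ones((5,5))).astype(np.float32)
    dark=(cv2.dilate((f.max(2)<45).astype(np.uint8),np.ones((5,5)))).astype(np.float32)
    R_={-1:.010,0:.0145,1:.018}
    def cost(q):
        x,y,a=q; u=np.array([np.cos(a),np.sin(a)]); w=np.array([-u[1],u[0]]); s=0;n=0
        def add(out,inn):
            nonlocal s,n
            P=projm(p,np.c_[out,np.full(len(out),.066)]);Q=projm(p,np.c_[inn,np.full(len(inn),.066)])
            ok=(samp(red,P)+samp(red,Q)==0)
            s+=((np.clip(samp(g,P),0,255)-samp(g,Q))*ok).sum(); n+=ok.sum()
        for h in holes:
            c=np.array([x,y])+.055*h*u; r=R_[h]; d=np.c_[np.cos(T),np.sin(T)]
            add(c+d*(r+.0012),c+d*(r-.0012))
        t=np.linspace(-.95,.95,60)[:,None]
        for sg in(1,-1):
            add([x,y]+.1*t*u+sg*(.037-.0012)*w,[x,y]+.1*t*u+sg*(.037+.0012)*w)
            add([x,y]+.037*t*w+sg*(.1-.0012)*u,[x,y]+.037*t*w+sg*(.1+.0012)*u)
        return -s/n
    best=None
    for dx in(-.003,0,.003):
        for dy in(-.003,0,.003):
            r=minimize(cost,np.array(x0)+[dx,dy,0],method='Nelder-Mead',options=dict(initial_simplex=np.array(x0)+[dx,dy,0]+np.array([[0,0,0],[.002,0,0],[0,.002,0],[0,0,.03]]),xatol=1e-5,fatol=1e-4))
            if best is None or r.fun<best.fun: best=r
    return best.x,best.fun
def footfit(p,x0,zf,top=.04,tilt=(0,0)):
    red=redm(p).astype(np.float32)
    ren=8
    def sil(x,y,h0,h1):
        pts=[]
        for h in(h0,h1):
            c=np.array([x,y])+h*np.array(tilt); pts.append(projm(p,np.c_[c[0]+.013*np.cos(T),c[1]+.013*np.sin(T),np.full(72,zf+h)]))
        m=np.zeros(red.shape,np.uint8); hull=cv2.convexHull(np.vstack(pts).astype(np.float32))[:,0]
        big=np.zeros((red.shape[0]*4,red.shape[1]*4),np.uint8)
        cv2.fillPoly(big,[np.round(((hull+.5)*4-.5)*16).astype(np.int32)],255,shift=4)
        return cv2.resize(big,(red.shape[1],red.shape[0]),interpolation=cv2.INTER_AREA)/255.
    # ROI: around lower body, exclude area of upper body
    m0=sil(x0[0],x0[1],0,top); roi=cv2.dilate((m0>0).astype(np.uint8),np.ones((31,31)))
    up=sil(x0[0],x0[1],top-.008,.124); roi[cv2.dilate((up>0).astype(np.uint8),np.ones((13,13)))>0]=0
    def cost(q):
        return (np.abs(sil(q[0],q[1],0,top+.02)-red)*roi).sum()
    x0=np.array(x0)
    r=minimize(cost,x0,method='Nelder-Mead',options=dict(initial_simplex=x0+np.array([[0,0],[.004,.001],[-.001,.004]]),xatol=1e-5,fatol=1e-3))
    return r.x,r.fun,roi.sum()
def over(p,gq,fq,zf,name,crop,k,tilt=(0,0)):
    a,b,c,d=crop
    f=cv2.resize(cv2.cvtColor(p['frame'],cv2.COLOR_RGB2BGR)[b:d,a:c],None,fx=k,fy=k,interpolation=cv2.INTER_CUBIC)
    def dr(X,col): cv2.polylines(f,[np.round(((projm(p,X)-[a,b]+.5)*k-.5)*8).astype(np.int32)],True,col,1,shift=3)
    if gq is not None:
        x,y,an=gq;u=np.array([np.cos(an),np.sin(an)]);w=np.array([-u[1],u[0]])
        for h,r in((-1,.01),(0,.0145),(1,.018)):
            cc=np.array([x,y])+.055*h*u; dr(np.c_[cc[0]+r*np.cos(T),cc[1]+r*np.sin(T),np.full(72,.066)],(0,255,0))
        dr(np.array([np.r_[np.array([x,y])+s*.1*u+t*.037*w,.066] for s,t in((1,1),(1,-1),(-1,-1),(-1,1))]),(0,255,0))
    if fq is not None:
        for h in(0,.04): dr(np.c_[fq[0]+h*tilt[0]+.013*np.cos(T),fq[1]+h*tilt[1]+.013*np.sin(T),np.full(72,zf+h)],(255,255,0))
    cv2.imwrite('pics/'+name,f)
E
python3 - <<'E'
from fit import *
for n,cr,k in(('scene',(225,150,305,260),5),('side',(190,125,270,235),5),('wrist',(50,30,340,300),2.5)):
    p=pickle.load(open(n+'4.pkl','rb'))
    g=gaugefit(p,(.570,.008,-.505)); print(n,'gauge',g[0].round(4),round(g[1],1))
    if n!='wrist':
        p0=pickle.load(open(n+'.pkl','rb')); g0=gaugefit(p0,(.570,.008,-.505)); print(n,'gauge0',g0[0].round(4),round(g0[1],1))
    f=footfit(p,(.6185,-.0188),.1045); print('foot',f[0].round(4),f[1:])
    over(p,g[0],f[0],.1045,n+'4o.png',cr,k)
E
python3 -c "
import cv2,numpy as np
cv2.imwrite('pics/o4.png',np.hstack([cv2.imread('pics/scene4o.png'),cv2.imread('pics/side4o.png')]))"
```

```text
scene gauge [ 0.5713  0.0058 -0.5032] -28.2
scene gauge0 [ 0.5712  0.0057 -0.5045] -30.8
foot [ 0.6135 -0.0158] (np.float64(0.0), np.uint64(1245))
side gauge [ 0.5694  0.0096 -0.5079] -25.7
side gauge0 [ 0.5696  0.0097 -0.5041] -24.7
foot [ 0.6265 -0.0253] (np.float64(0.0), np.uint64(1229))
wrist gauge [ 0.5701  0.01   -0.507 ] -78.6
foot [ 0.6182 -0.0199] (np.float64(21.945098039215683), np.uint64(2427))
```

View pics/o4.png

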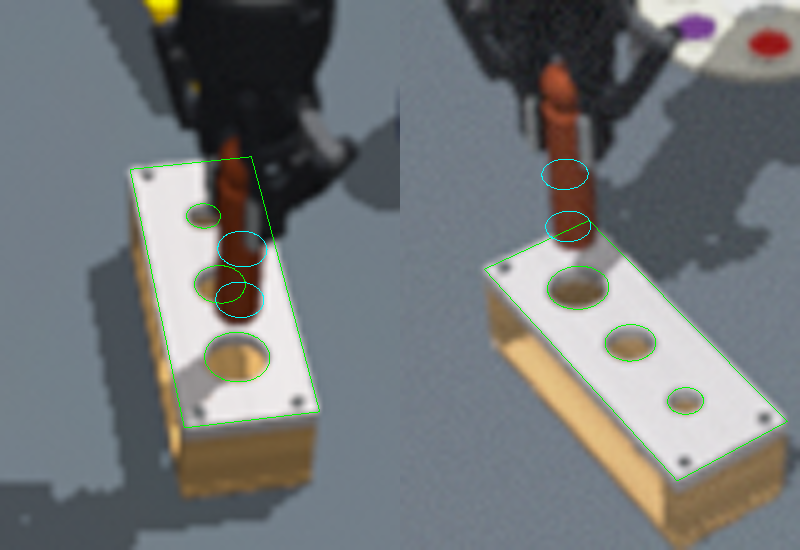

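View pics/wrist4o.png

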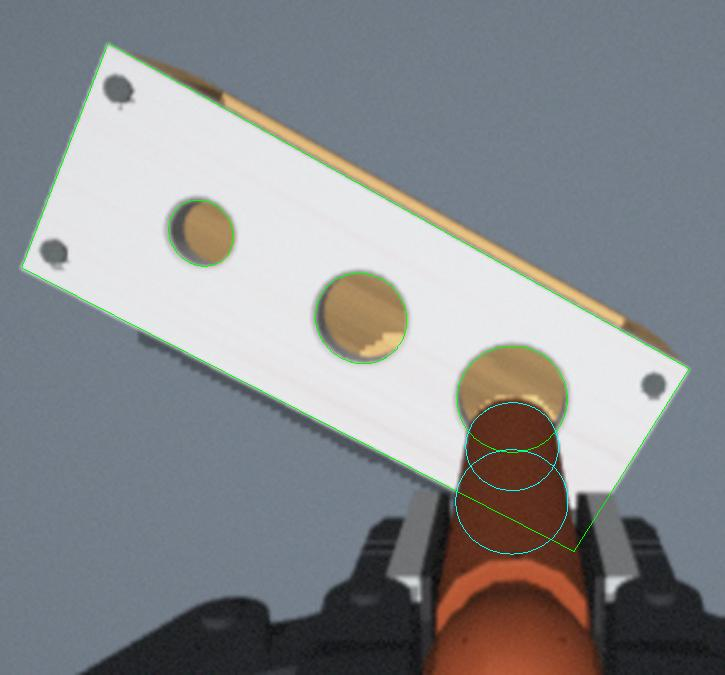

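```bash
sed -i "s/def footfit(p,x0,zf,top=.04/def footfit(p,x0,zf,top=.05/; s/np.ones((31,31))/np.ones((17,17))/; s/up=sil(x0\[0\],x0\[1\],top-.008,.124)/up=sil(x0[0],x0[1],top,.124)/; s/np.ones((13,13)))>0\]=0/np.ones((5,5)))>0]=0/" fit.py
python3 - <<'E'
from fit import *
s=[]
for n,cr,k in(('scene',(225,150,305,260),5),('side',(190,125,270,235),5),('wrist',(50,30,340,300),2.5)):
    p=pickle.load(open(n+'4.pkl','rb'))
    for z in (.1015,.1045):
        f=footfit(p,(.6185,-.0188),z); print(n,z,'foot',f[0].round(4),f[1:])
    over(p,None,f[0],.1045,n+'4o.png',cr,k)
cv2.imwrite('pics/o4b.png',np.hstack([cv2.imread('pics/scene4o.png'),cv2.imread('pics/side4o.png')]))
E
```

```text
scene 0.1015 foot [ 0.6119 -0.0156] (np.float64(20.388235294117646), np.uint64(698))
scene 0.1045 foot [ 0.6132 -0.0168] (np.float64(23.63137254901961), np.uint64(715))
side 0.1015 foot [ 0.6246 -0.0298] (np.float64(21.509803921568626), np.uint64(709))
side 0.1045 foot [ 0.6231 -0.0263] (np.float64(24.631372549019606), np.uint64(710))
wrist 0.1015 foot [ 0.6182 -0.0209] (np.float64(102.95686274509802), np.uint64(2076))
wrist 0.1045 foot [ 0.6182 -0.0203] (np.float64(124.87058823529412), np.uint64(2147))
```

View pics/o4b.png

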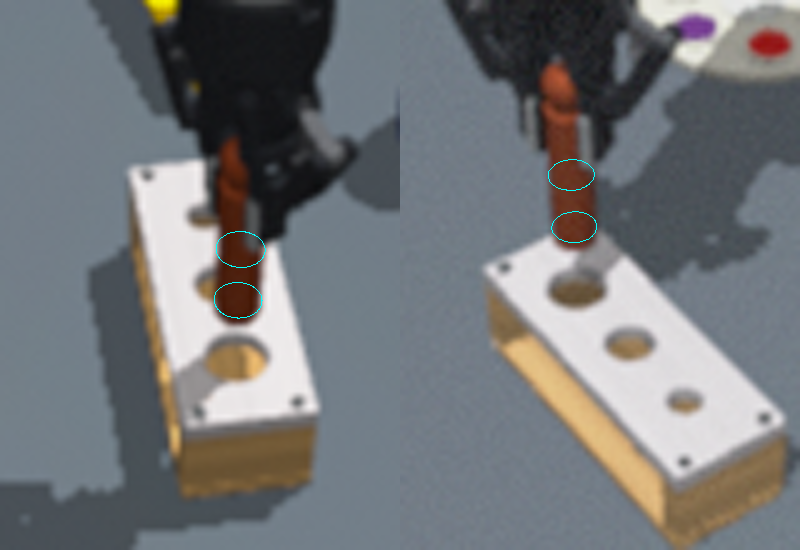

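```bash
cat >> fit.py <<'E'
def jointfit(ps,offs,x0,z0,name=None,top=.045,free_tilt=True,hmax=.098):
    """ps pictures; offs per-picture xy gauge offsets (fit - common). returns x,y,z,tx,ty"""
    C=[]
    for p,o in zip(ps,offs):
        p=dict(p); p['origin']=np.array(p['origin'])-np.r_[o,0]
        f=p['frame'].astype(np.float32)
        red=np.clip((f[...,0]-1.4*np.maximum(f[...,1],f[...,2]))/np.maximum(f[...,0],1)/.2,0,1)*(f[...,0]>30)
        a=projm(p,[[x0[0],x0[1],z0],[x0[0],x0[1],z0+top]]); d=(a[0]-a[1]); L=np.linalg.norm(d); d/=L
        V,U=np.mgrid[:384,:512]; al=(U-a[1,0])*d[0]+(V-a[1,1])*d[1]; la=np.abs((U-a[1,0])*d[1]-(V-a[1,1])*d[0])
        w=13*p['fx']/1000/np.linalg.norm(np.array([x0[0],x0[1],z0])-p['origin'])
        roi=(al>0)&(la<w*2.2)&(al<L+w*2.5)
        C.append((p,red,roi,1/w))
    def sil(p,q):
        pts=[]
        for h in(0,top+.02):
            pts.append(projm(p,np.c_[q[0]+h*q[3]+.013*np.cos(T),q[1]+h*q[4]+.013*np.sin(T),np.full(72,q[2]+h)]))
        hull=cv2.convexHull(np.vstack(pts).astype(np.float32))[:,0]
        lo=np.floor(hull.min(0)).astype(int)-2; hi=np.ceil(hull.max(0)).astype(int)+3
        big=np.zeros(((hi[1]-lo[1])*8,(hi[0]-lo[0])*8),np.uint8)
        cv2.fillPoly(big,[np.round(((hull-lo+.5)*8-.5)*16).astype(np.int32)],255,shift=4)
        m=np.zeros((384+200,512+200)); sm=cv2.resize(big,(hi[0]-lo[0],hi[1]-lo[1]),interpolation=cv2.INTER_AREA)/255.
        m[lo[1]+100:hi[1]+100,lo[0]+100:hi[0]+100]=sm
        return m[100:484,100:612]
    def cost(q):
        q=np.r_[q,0,0] if len(q)==3 else q
        return sum((np.abs(sil(p,q)-r)*roi).sum()*w for p,r,roi,w in C)+ 20*(q[3]**2+q[4]**2)
    q=np.array([x0[0],x0[1],z0])
    r=minimize(cost,q,method='Nelder-Mead',options=dict(initial_simplex=q+np.vstack([np.zeros(3),np.eye(3)*.004]),xatol=2e-5,fatol=1e-4,maxiter=400))
    q=np.r_[r.x,0,0]
    if free_tilt:
        for _ in range(2):
            r=minimize(cost,q,method='Nelder-Mead',options=dict(initial_simplex=q+np.vstack([np.zeros(5),np.diag([.002,.002,.002,.04,.04])]),xatol=2e-5,fatol=1e-4,maxiter=600)); q=r.x
    if name:
        ims=[]
        for p,red,roi,w in C:
            c=projm(p,[[q[0],q[1],q[2]+.02]])[0]; k=5 if w>.1 else 2.5; hw=26 if w>.1 else 52
            a,b=(c-[hw*2,hw*2]).astype(int); a=max(a,0);b=max(b,0); f=p['frame'][b:b+4*hw,a:a+4*hw]
            f=cv2.resize(cv2.cvtColor(f,cv2.COLOR_RGB2BGR),None,fx=k/2,fy=k/2,interpolation=cv2.INTER_CUBIC)
            for h in(0,top): 
                X=projm(p,np.c_[q[0]+h*q[3]+.013*np.cos(T),q[1]+h*q[4]+.013*np.sin(T),np.full(72,q[2]+h)])
                cv2.polylines(f,[np.round(((X-[a,b]+.5)*k/2-.5)*8).astype(np.int32)],True,(255,255,0),1,shift=3)
            ims.append(cv2.copyMakeBorder(f,0,max(0,262-f.shape[0]),0,max(0,262-f.shape[1]),cv2.BORDER_CONSTANT)[:262,:262])
        cv2.imwrite('pics/'+name,np.hstack(ims))
    return q,r.fun
E
python3 - <<'E'
from fit import *
G={'scene':(.57125,.00575),'side':(.5695,.00965),'wrist':(.5701,.0100)}
ps={n:pickle.load(open(n+'4.pkl','rb')) for n in G}
m=np.mean([G[n] for n in G],0); print(m)
for ns in (['scene','side','wrist'],['scene','side'],['wrist']):
    o=[np.array(G[n])-m for n in ns]
    for ft in(False,True):
        q,c=jointfit([ps[n] for n in ns],o,(.6185,-.0188),.1045,'j4.png' if len(ns)==3 else None,free_tilt=ft); print(ns,q.round(4),round(c,2))
E
```

```text
[0.57028333 0.00846667]
['scene', 'side', 'wrist'] [ 0.6179 -0.0193  0.1105  0.      0.    ] 15.93
['scene', 'side', 'wrist'] [ 0.618  -0.0191  0.1113  0.0149 -0.0684] 14.74
['scene', 'side'] [ 0.6171 -0.0191  0.1114  0.      0.    ] 9.31
['scene', 'side'] [ 0.6171 -0.0191  0.1114  0.0117  0.0062] 9.21
['wrist'] [ 0.6185 -0.0201  0.1082  0.      0.    ] 5.39
['wrist'] [ 0.6183 -0.0257  0.0855  0.0008  0.0166] 0.81
```

View pics/j4.png

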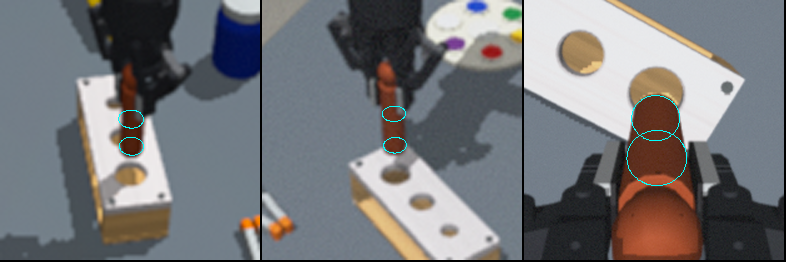

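```bash
python3 - <<'E'
from fit import *
p=pickle.load(open('side4.pkl','rb')); 
for v in range(166,178): print(v,p['frame'][v,224:226].tolist())
print(proj(p,[.6185,-.0195,.1045]),proj(p,[.6185,-.0195,.094]))
p=pickle.load(open('scene4.pkl','rb')); 
for v in range(206,217): print(v,p['frame'][v,272:274].tolist())
print(proj(p,[.6185,-.0195,.1045]))
E
```

```text
166 [[106, 52, 35], [105, 55, 33]]
167 [[106, 53, 36], [104, 53, 36]]
168 [[104, 50, 29], [102, 52, 32]]
169 [[100, 44, 27], [102, 50, 31]]
170 [[104, 54, 34], [100, 50, 29]]
171 [[103, 49, 29], [103, 52, 37]]
172 [[102, 49, 29], [102, 50, 32]]
173 [[103, 51, 33], [102, 49, 27]]
174 [[119, 76, 71], [113, 69, 61]]
175 [[192, 181, 184], [166, 154, 156]]
176 [[211, 206, 210], [171, 168, 172]]
177 [[197, 193, 199], [150, 148, 151]]
[224.64621311 171.83198021] [224.80085465 174.48369417]
206 [[78, 32, 15], [78, 31, 15]]
207 [[77, 31, 12], [78, 32, 15]]
208 [[78, 32, 14], [78, 32, 12]]
209 [[78, 33, 15], [78, 33, 15]]
210 [[78, 32, 14], [77, 31, 14]]
211 [[77, 32, 14], [77, 31, 11]]
212 [[77, 31, 14], [76, 31, 13]]
213 [[74, 27, 8], [73, 26, 7]]
214 [[93, 63, 58], [96, 68, 63]]
215 [[185, 177, 177], [192, 185, 184]]
216 [[178, 175, 175], [190, 186, 186]]
[272.55982041 211.14308555]
```

The gauge fits the overlays well. The foot is about 1–2.5 mm short in y relative to the wide hole, which has 5 mm clearance. I'll shift +1.5 mm in y and lower slowly part-way.

```bash
python3 -m crank '[[[0,0.15,0],[0,0,0],-1],[[1,0,0],[0,0,0],-1],[[1,0,0],[0,0,0],-1],[[1,0,0],[0,0,0],-1],[[0.8,0,0],[0,0,0],-1],[[0.8,0,0],[0,0,0],-1],[[0.8,0,0],[0,0,0],-1],[[0.6,0,0],[0,0,0],-1],[[0,0,0],[0,0,0],-1],[[0,0,0],[0,0,0],-1]]'
python3 - <<'E'
from fit import *
ims=[]
for n in ['scene','side','wrist']:
    p=arm.get_image(n);pickle.dump(p,open(n+'5.pkl','wb'))
    f=cv2.cvtColor(p['frame'],cv2.COLOR_RGB2BGR)
    a,b,w,h,k={'scene':(250,190,50,60,5),'side':(205,150,50,60,5),'wrist':(200,110,100,120,2.5)}[n]
    ims.append(cv2.resize(f[b:b+h,a:a+w],(250,300),interpolation=cv2.INTER_CUBIC))
cv2.imwrite('pics/z5.png',np.hstack(ims))
print(arm.sense()['ee_pos'])
E
```

```text
time: 10.15
ee_pos: [0.6187, -0.0172, 0.1275]
eef_rot: [0.707, -0.0, 0.707, -0.0]
contact_force: [-0.4, 0.2, -0.0]
gripper_width: 0.0246
[ 0.61880405 -0.01715396  0.12772334]
```

View pics/z5.png

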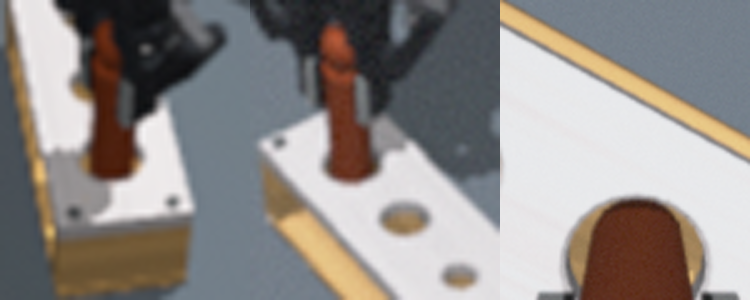

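```bash
python3 -m crank '[[[0.8,0,0],[0,0,0],-1],[[0.8,0,0],[0,0,0],-1],[[0.8,0,0],[0,0,0],-1],[[0.2,0,0],[0,0,0],-1],[[0,0,0],[0,0,0],-1],[[0,0,0],[0,0,0],-1],[[0,0,0],[0,0,0],-1],[[0,0,0],[0,0,0],-1],[[0,0,0],[0,0,0],-1],[[0,0,0],[0,0,0],-1]]'
python3 - <<'E'
from fit import *
ims=[]
for n in ['scene','side','wrist']:
    p=arm.get_image(n);pickle.dump(p,open(n+'6.pkl','wb'))
    f=cv2.cvtColor(p['frame'],cv2.COLOR_RGB2BGR)
    a,b,w,h,k={'scene':(250,190,50,60,5),'side':(205,150,50,60,5),'wrist':(200,130,100,120,2.5)}[n]
    ims.append(cv2.resize(f[b:b+h,a:a+w],(250,300),interpolation=cv2.INTER_CUBIC))
    g=gaugefit(p,(.570,.008,-.505),holes=(-1,0)); print(n,g[0].round(4),g[1])
    q,c=jointfit([p],[np.zeros(2)],(.6188,-.017),.0665,'j6%s.png'%n,top=.012,free_tilt=False); print(q.round(4))
cv2.imwrite('pics/z6.png',np.hstack(ims))
p=pickle.load(open('wrist5.pkl','rb'))
print([ (v,np.flatnonzero(redm(p)[v])[[0,-1]].tolist()) for v in range(192,236,4)])
E
```

```text
time: 11.55
ee_pos: [0.6185, -0.0172, 0.1014]
eef_rot: [0.707, 0.0, 0.707, -0.0]
contact_force: [0.7, 0.1, -0.2]
gripper_width: 0.0245
scene [ 0.5723  0.0053 -0.5021] -13.478695053652109
[ 0.6224 -0.024   0.0673  0.      0.    ]
side [ 0.5695  0.0098 -0.5035] -24.863903704851275
[ 0.6178 -0.015   0.067   0.      0.    ]
wrist [ 0.5704  0.0099 -0.5093] -64.31178831335616
[ 0.6182 -0.0196  0.0418  0.      0.    ]
[(192, [248, 261]), (196, [242, 267]), (200, [239, 269]), (204, [238, 271]), (208, [237, 271]), (212, [236, 272]), (216, [237, 273]), (220, [235, 272]), (224, [234, 274]), (228, [234, 275]), (232, [233, 275])]
```

View pics/z6.png

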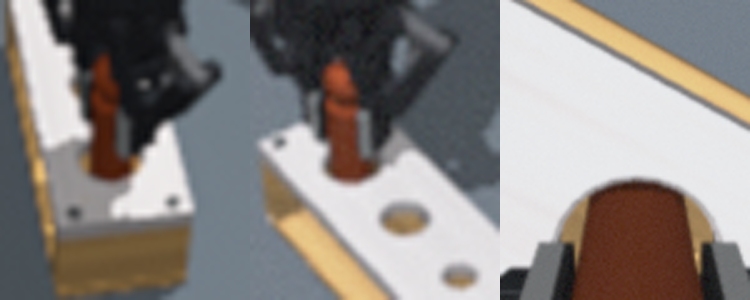

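Foot well below the plate with no contact force. The wrist view shows the doll centred in x within about 1 mm. I'll draw it up, move over the middle hole and stop just above it to look.

```bash
python3 -m crank '[[[-1,0,0],[0,0,0],-1],[[-1.5,0,0],[0,0,0],-1],[[-2,0,0],[0,0,0],-1],[[-2,0,0],[0,0,0],-1],[[-1.5,0,0],[0,0,0],-1],[[0,0.64,-1.2],[0,0,0],-1],[[0,1,-1.8],[0,0,0],-1],[[0,1,-1.8],[0,0,0],-1],[[1,0,0],[0,0,0],-1],[[1,0,0],[0,0,0],-1]]'
python3 -m crank '[[[0.5,0,0],[0,0,0],-1],[[0,0,0],[0,0,0],-1],[[0,0,0],[0,0,0],-1],[[0,0,0],[0,0,0],-1],[[0,0,0],[0,0,0],-1],[[0,0,0],[0,0,0],-1],[[0,0,0],[0,0,0],-1],[[0,0,0],[0,0,0],-1],[[0,0,0],[0,0,0],-1],[[0,0,0],[0,0,0],-1]]'
python3 - <<'E'
from fit import *
ims=[]
for n in ['scene','side','wrist']:
    p=arm.get_image(n);pickle.dump(p,open(n+'7.pkl','wb'))
    f=cv2.cvtColor(p['frame'],cv2.COLOR_RGB2BGR)
    a,b,w,h,k={'scene':(245,175,50,60,5),'side':(210,155,50,60,5),'wrist':(200,130,100,120,2.5)}[n]
    ims.append(cv2.resize(f[b:b+h,a:a+w],(250,300),interpolation=cv2.INTER_CUBIC))
cv2.imwrite('pics/z7.png',np.hstack(ims))
s=arm.sense();print(s['ee_pos'],s['contact_force'])
E
```

```text
time: 12.95
ee_pos: [0.5704, 0.0093, 0.1604]
eef_rot: [0.707, -0.0, 0.707, 0.0]
contact_force: [0.3, -0.4, -0.4]
gripper_width: 0.0243
time: 14.2
ee_pos: [0.5705, 0.0092, 0.1563]
eef_rot: [0.707, 0.0, 0.707, -0.0]
contact_force: [0.3, -0.1, -0.7]
gripper_width: 0.0246
[0.57055528 0.00924847 0.15631317] [-0.19902138  1.37136749 -0.67959874]
```

View pics/z7.png

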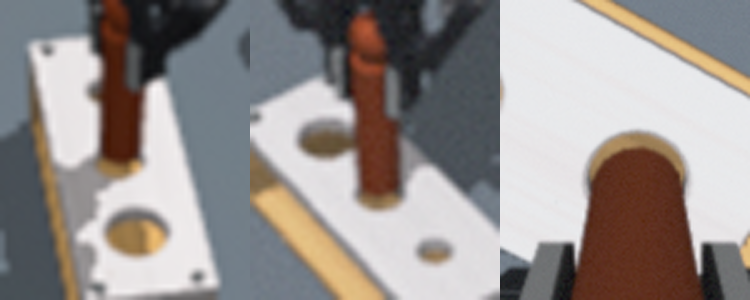

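```bash
python3 - <<'E'
from fit import *
ns=['scene','side','wrist']
ps=[pickle.load(open(n+'7.pkl','rb')) for n in ns]
G=[]
for n,p in zip(ns,ps):
    g=gaugefit(p,(.570,.008,-.505),holes=(-1,0,1)); G.append(g[0][:2]); print(n,g[0].round(4),g[1])
G[0]=np.array([.57125,.00575]); 
m=np.array([.5703,.0085]); offs=[g-m for g in G]
for sel in ([0,1,2],[0,1],[0,2],[1,2]):
    q,c=jointfit([ps[i] for i in sel],[offs[i] for i in sel],(.5704,.009),.0745,'j7.png' if len(sel)==3 else None,free_tilt=False,top=.035); print(sel,q.round(4),round(c,2))
for zf in (.0735,.0765,.0795):
  for i in range(3):
    # fixed z
    p=dict(ps[i]);p['origin']=np.array(p['origin'])-np.r_[offs[i],0]
    red=None
    f=footfit(p,(.5704,.009),zf); print(zf,ns[i],f[0].round(4),round(f[1],1))
E
```

```text
scene [ 0.5715  0.0055 -0.4995] -27.11990154278391
side [ 0.5696  0.0097 -0.5038] -24.697391456582633
wrist [ 0.5701  0.0102 -0.5047] -68.66223793512658
[0, 1, 2] [0.5704 0.0081 0.0775 0.     0.    ] 14.41
[0, 1] [0.5707 0.0089 0.0787 0.     0.    ] 10.24
[0, 2] [0.5704 0.0081 0.0774 0.     0.    ] 9.82
[1, 2] [0.5706 0.008  0.0768 0.     0.    ] 8.72
0.0735 scene [0.5642 0.0126] 24.1
0.0735 side [0.5751 0.0012] 23.6
0.0735 wrist [0.5706 0.0063] 95.3
0.0765 scene [0.567  0.0115] 25.8
0.0765 side [0.5732 0.0034] 26.3
0.0765 wrist [0.5705 0.007 ] 113.3
0.0795 scene [0.5688 0.0099] 27.4
0.0795 side [0.5709 0.0059] 29.7
0.0795 wrist [0.5708 0.0077] 137.4
```

View pics/j7.png

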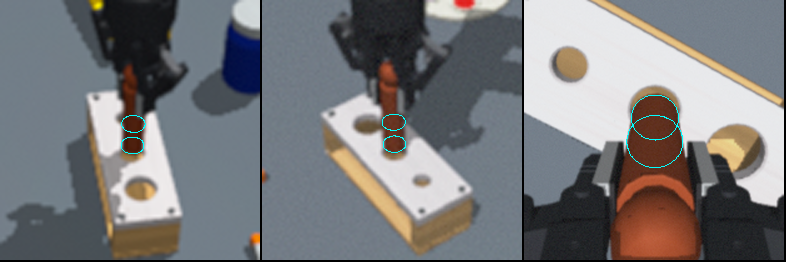

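The joint fit puts the foot at (0.5705, 0.0083) and the hole at (0.5703, 0.0085). That's within 0.5 mm, so I'll insert gently.

```bash
python3 -m crank '[[[0.4,0,0],[0,0,0],-1],[[0.3,0,0],[0,0,0],-1],[[0.2,0,0],[0,0,0],-1],[[0.2,0,0],[0,0,0],-1],[[0.2,0,0],[0,0,0],-1],[[0.1,0,0],[0,0,0],-1],[[0,0,0],[0,0,0],-1],[[0,0,0],[0,0,0],-1],[[0,0,0],[0,0,0],-1],[[0,0,0],[0,0,0],-1]]'; python3 -c "
from h import *
print(arm.sense()['ee_pos'],arm.sense()['ft_torque'])"
```

```text
time: 15.6
ee_pos: [0.5706, 0.0092, 0.1424]
eef_rot: [0.707, -0.0, 0.707, 0.0]
contact_force: [-0.9, -0.7, -0.8]
gripper_width: 0.0246
[0.57055285 0.00922708 0.1423838 ] [0.01438843 0.04179708 0.03877464]
```

```bash
python3 -m crank '[[[0.2,0,0],[0,0,0],-1],[[0.2,0,0],[0,0,0],-1],[[0.2,0,0],[0,0,0],-1],[[0.2,0,0],[0,0,0],-1],[[0,0,0],[0,0,0],-1],[[0,0,0],[0,0,0],-1],[[0,0,0],[0,0,0],-1],[[0,0,0],[0,0,0],-1],[[0,0,0],[0,0,0],-1],[[0,0,0],[0,0,0],-1]]'; python3 - <<'E'
from fit import *
ims=[]
for n in ['scene','side','wrist']:
    p=arm.get_image(n);pickle.dump(p,open(n+'8.pkl','wb'))
    f=cv2.cvtColor(p['frame'],cv2.COLOR_RGB2BGR)
    a,b,w,h,k={'scene':(245,175,50,60,5),'side':(210,155,50,60,5),'wrist':(200,130,100,120,2.5)}[n]
    ims.append(cv2.resize(f[b:b+h,a:a+w],(250,300),interpolation=cv2.INTER_CUBIC))
cv2.imwrite('pics/z8.png',np.hstack(ims))
E
```

```text
time: 16.85
ee_pos: [0.5705, 0.0092, 0.1343]
eef_rot: [0.707, 0.0, 0.707, -0.0]
contact_force: [-0.5, -0.0, 0.1]
gripper_width: 0.0245
```

View pics/z8.png

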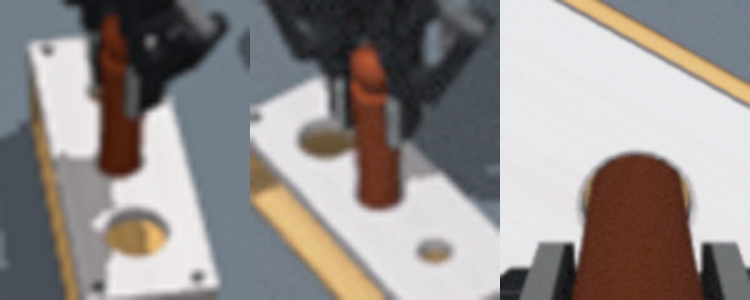

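It is in the middle hole with even gaps left and right, and no force. I'll push it through.

```bash
python3 -m crank '[[[0.4,0,0],[0,0,0],-1],[[0.4,0,0],[0,0,0],-1],[[0.5,0,0],[0,0,0],-1],[[0.5,0,0],[0,0,0],-1],[[0.5,0,0],[0,0,0],-1],[[0.5,0,0],[0,0,0],-1],[[0.4,0,0],[0,0,0],-1],[[0,0,0],[0,0,0],-1],[[0,0,0],[0,0,0],-1],[[0,0,0],[0,0,0],-1]]'; python3 -c "
from h import *
for n in ['side']:
  p=arm.get_image(n);f=cv2.cvtColor(p['frame'],cv2.COLOR_RGB2BGR);cv2.imwrite('pics/z9.png',cv2.resize(f[140:240,190:290],None,fx=5,fy=5,interpolation=2))"
```

```text
time: 18.25
ee_pos: [0.5707, 0.0092, 0.1025]
eef_rot: [0.707, 0.0, 0.707, -0.0]
contact_force: [-0.1, 0.3, 0.0]
gripper_width: 0.0246
```

View pics/z9.png

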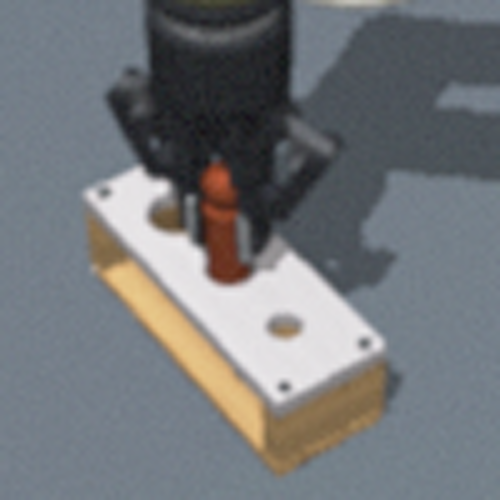

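Passed the middle hole. I'll draw it out, carry it to the narrow hole and hover just above.

```bash
python3 -m crank '[[[-0.8,0,0],[0,0,0],-1],[[-1.2,0,0],[0,0,0],-1],[[-1.5,0,0],[0,0,0],-1],[[-1.5,0,0],[0,0,0],-1],[[-1.5,0,0],[0,0,0],-1],[[-1,0,0],[0,0,0],-1],[[0,0.66,-1.2],[0,0,0],-1],[[0,1,-1.8],[0,0,0],-1],[[0,1,-1.8],[0,0,0],-1],[[0,0,0],[0,0,0],-1]]'
python3 -m crank '[[[0.8,0,0],[0,0,0],-1],[[0.8,0,0],[0,0,0],-1],[[0.6,0,0],[0,0,0],-1],[[0.3,0,0],[0,0,0],-1],[[0.2,0,0],[0,0,0],-1],[[0,0,0],[0,0,0],-1],[[0,0,0],[0,0,0],-1],[[0,0,0],[0,0,0],-1],[[0,0,0],[0,0,0],-1],[[0,0,0],[0,0,0],-1]]'
python3 - <<'E'
from fit import *
ims=[]
for n in ['scene','side','wrist']:
    p=arm.get_image(n);pickle.dump(p,open(n+'10.pkl','wb'))
    f=cv2.cvtColor(p['frame'],cv2.COLOR_RGB2BGR)
    a,b,w,h,k={'scene':(240,165,50,60,5),'side':(220,160,50,60,5),'wrist':(200,130,100,120,2.5)}[n]
    ims.append(cv2.resize(f[b:b+h,a:a+w],(250,300),interpolation=cv2.INTER_CUBIC))
cv2.imwrite('pics/z10.png',np.hstack(ims))
E
```

```text
time: 19.55
ee_pos: [0.5195, 0.0369, 0.1768]
eef_rot: [0.706, -0.0, 0.708, 0.001]
contact_force: [1.1, 0.9, -0.3]
gripper_width: 0.0247
time: 20.8
ee_pos: [0.5225, 0.0358, 0.1504]
eef_rot: [0.707, -0.0, 0.707, 0.0]
contact_force: [-0.6, -0.2, -0.4]
gripper_width: 0.0245
```

View pics/z10.png

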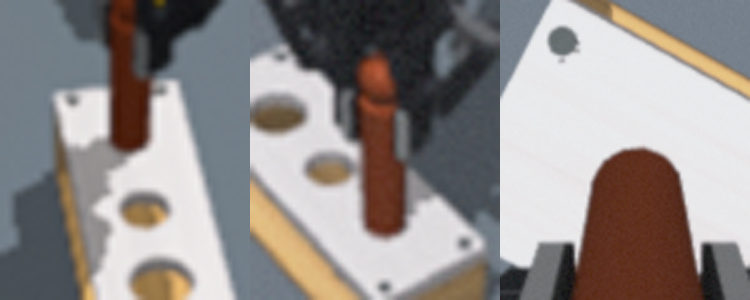

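```bash
python3 -m crank '[[[0.1,0,0],[0,0,0],-1],[[0.1,0,0],[0,0,0],-1],[[0.1,0,0],[0,0,0],-1],[[0,0,0],[0,0,0],-1],[[0,0,0],[0,0,0],-1],[[0,0,0],[0,0,0],-1],[[0,0,0],[0,0,0],-1],[[0,0,0],[0,0,0],-1],[[0,0,0],[0,0,0],-1],[[0,0,0],[0,0,0],-1]]'
```

```text
time: 22.2
ee_pos: [0.5226, 0.0359, 0.1487]
eef_rot: [0.707, -0.0, 0.707, 0.0]
contact_force: [-1.6, -0.7, 10.2]
gripper_width: 0.0244
```

Refused: contact at 10 N with the foot at plate height, so the foot is at TCP − 83 mm. I'll lift and go back to the middle hole.

```bash
python3 -m crank '[[[-0.5,0,0],[0,0,0],-1],[[-1,0,0],[0,0,0],-1],[[-1,0,0],[0,0,0],-1],[[0,-0.66,1.2],[0,0,0],-1],[[0,-1,1.8],[0,0,0],-1],[[0,-1,1.8],[0,0,0],-1],[[0,0,0],[0,0,0],-1],[[0.5,0,0],[0,0,0],-1],[[0.5,0,0],[0,0,0],-1],[[0.3,0,0],[0,0,0],-1]]'
python3 -m crank '[[[0,0,0],[0,0,0],-1],[[0,0,0],[0,0,0],-1],[[0,0,0],[0,0,0],-1],[[0,0,0],[0,0,0],-1],[[0,0,0],[0,0,0],-1],[[0,0,0],[0,0,0],-1],[[0,0,0],[0,0,0],-1],[[0,0,0],[0,0,0],-1],[[0,0,0],[0,0,0],-1],[[0,0,0],[0,0,0],-1]]'
python3 - <<'E'
from fit import *
ims=[]
print(arm.sense()['ee_pos'])
for n in ['scene','side','wrist']:
    p=arm.get_image(n);pickle.dump(p,open(n+'11.pkl','wb'))
    f=cv2.cvtColor(p['frame'],cv2.COLOR_RGB2BGR)
    a,b,w,h,k={'scene':(245,175,50,60,5),'side':(210,155,50,60,5),'wrist':(200,130,100,120,2.5)}[n]
    ims.append(cv2.resize(f[b:b+h,a:a+w],(250,300),interpolation=cv2.INTER_CUBIC))
cv2.imwrite('pics/z11.png',np.hstack(ims))
E
```

```text
time: 23.45
ee_pos: [0.5696, 0.0095, 0.1587]
eef_rot: [0.707, -0.0, 0.708, 0.0]
contact_force: [-0.0, 0.4, -0.0]
gripper_width: 0.0246
time: 24.7
ee_pos: [0.5705, 0.0092, 0.1593]
eef_rot: [0.707, 0.0, 0.707, 0.0]
contact_force: [-0.5, -0.2, -0.0]
gripper_width: 0.0245
[0.5705204  0.00922566 0.15928976]
```

View pics/z11.png

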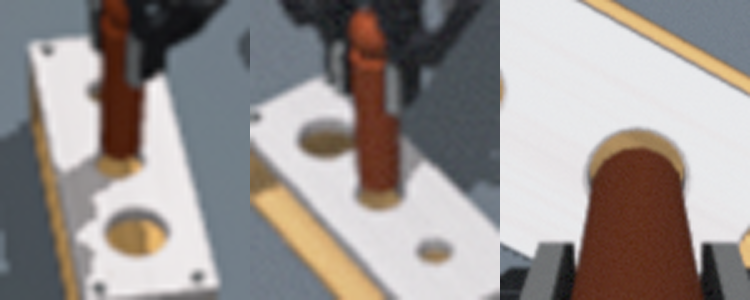

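Same alignment as before, so I'll lower it.

```bash
python3 -m crank '[[[0.3,0,0],[0,0,0],-1],[[0.3,0,0],[0,0,0],-1],[[0.3,0,0],[0,0,0],-1],[[0.2,0,0],[0,0,0],-1],[[0.2,0,0],[0,0,0],-1],[[0.2,0,0],[0,0,0],-1],[[0.2,0,0],[0,0,0],-1],[[0.3,0,0],[0,0,0],-1],[[0,0,0],[0,0,0],-1],[[0,0,0],[0,0,0],-1]]'
```

```text
time: 26.1
ee_pos: [0.5705, 0.0092, 0.1393]
eef_rot: [0.707, 0.0, 0.707, -0.0]
contact_force: [0.7, -0.6, -0.7]
gripper_width: 0.0247
```

```bash
python3 -m crank '[[[0.4,0,0],[0,0,0],-1],[[0.5,0,0],[0,0,0],-1],[[0.5,0,0],[0,0,0],-1],[[0.5,0,0],[0,0,0],-1],[[0.5,0,0],[0,0,0],-1],[[0.5,0,0],[0,0,0],-1],[[0.5,0,0],[0,0,0],-1],[[0.3,0,0],[0,0,0],-1],[[0.1,0,0],[0,0,0],-1],[[0,0,0],[0,0,0],-1]]'
```

```text
time: 27.35
ee_pos: [0.5706, 0.0092, 0.1013]
eef_rot: [0.707, 0.0, 0.707, 0.0]
contact_force: [0.5, -0.2, -0.4]
gripper_width: 0.0246
```

```bash
python3 -m crank '[[[0.2,0,0],[0,0,0],-1],[[0.2,0,0],[0,0,0],-1],[[0.2,0,0],[0,0,0],-1],[[0.1,0,0],[0,0,0],-1],[[0.1,0,0],[0,0,0],-1],[[0.1,0,0],[0,0,0],-1],[[0,0,0],[0,0,0],-1],[[0,0,0],[0,0,0],-1],[[0,0,0],[0,0,0],-1],[[0,0,0],[0,0,0],-1]]'
```

```text
time: 28.6
ee_pos: [0.5705, 0.0092, 0.0928]
eef_rot: [0.707, -0.0, 0.707, 0.0]
contact_force: [-1.7, 1.0, 5.9]
gripper_width: 0.0245
```

Bottomed, with 6 N at the expected height. I'll let go and rise straight up.

```bash
python3 -m crank '[[[0,0,0],[0,0,0],-0.3],[[0,0,0],[0,0,0],0],[[0,0,0],[0,0,0],0.5],[[0,0,0],[0,0,0],1],[[0,0,0],[0,0,0],1],[[0,0,0],[0,0,0],1],[[0,0,0],[0,0,0],1],[[0,0,0],[0,0,0],1],[[0,0,0],[0,0,0],1],[[0,0,0],[0,0,0],1]]'
python3 -m crank '[[[-0.5,0,0],[0,0,0],1],[[-1,0,0],[0,0,0],1],[[-2,0,0],[0,0,0],1],[[-2.5,0,0],[0,0,0],1],[[-2.5,0,0],[0,0,0],1],[[-2.5,0,0],[0,0,0],1],[[-2.5,0,0],[0,0,0],1],[[-1.5,0,0],[0,0,0],1],[[0,0,0],[0,0,0],1],[[0,0,0],[0,0,0],1]]'
python3 - <<'E'
from fit import *
ims=[]
for n in ['scene','side','wrist']:
    p=arm.get_image(n);save(p,n+'12.png')
    f=cv2.cvtColor(p['frame'],cv2.COLOR_RGB2BGR)
    a,b,w,h,k={'scene':(225,150,100,120,5),'side':(180,130,100,120,5),'wrist':(150,110,200,240,2.5)}[n]
    ims.append(cv2.resize(f[b:b+h,a:a+w],(250,300),interpolation=cv2.INTER_CUBIC))
    print(n,proj(p,[.5703,.0085,.121]),[(round(m['score'],2),np.round(m['rect']).tolist()) for m in arm.masks_of(p,'doll')])
cv2.imwrite('pics/z12.png',np.hstack(ims))
E
```

```text
time: 29.85
ee_pos: [0.5705, 0.0093, 0.0923]
eef_rot: [0.707, -0.0, 0.707, 0.0]
contact_force: [0.3, -1.1, 0.6]
gripper_width: 0.0854
time: 31.1
ee_pos: [0.5699, 0.0093, 0.2415]
eef_rot: [0.707, 0.0, 0.708, 0.0]
contact_force: [-0.4, 1.0, -0.2]
gripper_width: 0.0856
scene [269.57278569 192.22196039] [(0.86, [172.0, 211.0, 16.0, 30.0]), (0.64, [386.0, 184.0, 48.0, 42.0]), (0.57, [270.0, 199.0, 14.0, 18.0])]
side [235.03365197 178.904165  ] [(0.75, [235.0, 185.0, 13.0, 28.0]), (0.51, [311.0, 161.0, 15.0, 32.0])]
wrist [255.55100148 193.12762343] [(0.89, [256.0, 184.0, 30.0, 43.0])]
```

View pics/z12.png

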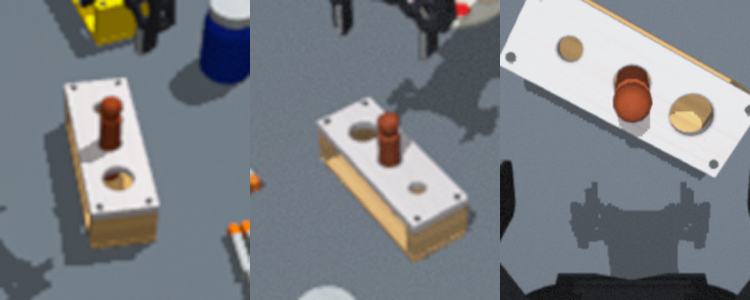

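View pics/scene12.png

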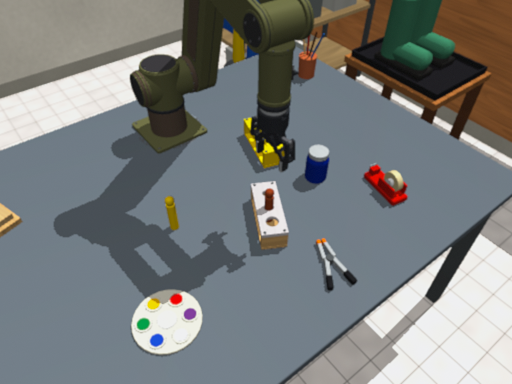

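The doll stands upright in the middle hole at about (270,197) in the scene view. The gripper is clear and the bystanders and yellow look-alikes are where they were. Handing in.

```bash
python3 -c "
from bench import arm
print(arm.finish_job(), arm.sense()['time'])"
```

```text
the job is handed in; nothing more can be done
the job is handed in; nothing more can be done
```

The cherry blank is standing upright in the middle hole, bottomed on the base board and let go. I handed the job in at about 31 s of the 56 s allowed.

- **Wide hole:** the blank went through until its foot was about 35 mm below the plate, then I drew it back up. I saw no contact force.
- **Middle hole:** it went through the same way, with the foot again about 30 mm below the plate and no contact force, and I drew it out.
- **Narrow hole:** it was refused. The foot stopped at the plate's top, and I pressed with about 10 N.
- **Final placing:** I lowered it back through the middle hole until it touched the board with about 6 N at the expected height, then opened the jaws and rose straight up.

**Last checks:** all three cameras show the blank upright in the middle hole with the gripper well clear. In the scene view the jar, tape dispenser, palette, clamp and yellow look-alikes are where they were.

**Disagreements:** the cameras differed by 2–4 mm on where the gauge is. The fits also put the foot several millimetres higher than contact later showed. I aligned by comparing blank and hole within the same pictures instead. An early fit of the foot's position from the scene and side views also failed, and I replaced it with a joint fit of all three cameras.

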